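# Wedge the spice cupboard shut

## Task

The door of the small spice cupboard has lost its catch and swings open. Push the door shut, then slide the thin end of the tall red wedge under the door from the front and tap it in until it lifts the door slightly on its hinges and stays jammed there, flat on the worktop, and let go. Leave the low black wedge where it lies: it is too thin to reach the door.

Things in the scene. Friction and masses are not known exactly. Their poses are not given: they have to be found in the camera images.
- cupboard: Fixed oak spice cupboard, 220 wide, 140 deep, 202 high, on feet at its corners; the door is its front. Origin: on the worktop below the middle of the shut door's outer face; x points into the cupboard, y to the left seen from the robot. The door's lower edge is 12 above the worktop, its upper edge 180. Below the door and the floor (25 up) it is open between the feet, y from -85 to +85.
- door (a joint): Door (green panel, oak frame, 214 wide, 15 thick): angle in rad, 0 shut (hard stop), grows as the right-hand end swings out to the robot; starts at 0.3 to 0.6. Upright hinge at cupboard x = 0, y = +108. Brass knob 15 out, 199 from the hinge, 115 up. Light friction (under 1 N at the free end); stays where it is left.
- door_lift (a joint): How far the door is lifted on its hinge pins, in m: 0 resting, 0.006 at the upper stop. The door weighs about 0.35 kg and a weak spring (0.3 N per mm) also presses it down.
- wedge: Tall red wedge, 160 long, 36 wide, 0.12 kg, lying flat. Origin: middle of its underside; thin end at x = +80. Top slopes from 4 high there to 30 high at x = -30; from there to x = -80 it is a block to be held across its width. It meets the door when the thin end is 34 past the door's outer face; each further 4.2 lifts the door by 1. Balances at x = -50. Pushing in takes 3 to 10 N, more at the upper stop.
- thin_wedge: Low black wedge, 120 long (x), 36 wide, only 8 high at most; origin in the middle of its underside. To be left alone.
Not all that is in view belongs to the job. There is more than one size of the wedge; the one meant has the size given above.

How it is judged:
On the way:
1. the door is shut (value of joint door below 0.07 rad), for 0.1 s.
At the end, for the whole second after the job is handed in: The door is shut (within 0.07 rad), the red wedge lies flat on the worktop (within 0.12 rad, not more than 8 mm up) and at rest under it, pressing on it with at least 1 N and holding it lifted by more than 1.2 mm on its hinges (value of joint door below 0.07 rad and value of joint door_lift above 0.0012 m and contact force between wedge and cupboard above 1 N and angle between wedge's own z axis and vertical below 0.12 rad and height (world z) of wedge below 0.008 m and linear speed of wedge below 0.01 m/s); the robot touches nothing.
It fails at once if the low black wedge is moved by more than 30 mm (distance of thin_wedge from where it was at the start of the episode above 0.03 m).
It also fails if it takes over 62 s, if anything falls off the work surface, if the arm or the gripper's body presses on something with over 40 N, if the wrist force passes 120 N, or if a joint passes its speed limit or range.

## Robot

A 6-joint arm with a two-finger parallel gripper is mounted at the origin on the work surface; the furniture and walls round the work are solid. World frame = base frame: x ahead of the robot, y to its left, z up, the work surface at z = 0. Lengths are in m, angles in rad, forces in N, time in s.
With the tool pointing down it reaches from about 0.4 to 0.825 m from the base axis. Payload 7 kg.
Tool frame: the origin (TCP) lies midway between the tips of the shut fingers; the grasp point (between the pads) lies 19 mm behind it; z points along the fingers, y is the line along which they close (so a half turn about z gives the same grasp; the last joint's range is limited). The gripper opens to 88 mm and grips with 3 to 60 N. Pads are 19 mm wide; open, the fingers measure 130 mm over their backs; the gripper's body (78 mm by 193 mm) begins 47 mm behind the grasp point.
Start: joints at [-1.051, 0.359, 0.012, 0, -1.224, -0.288], TCP at [0.155, -0.657, 0.227] pointing down, gripper open.
Joint ranges: [-3.07, 3.07], [-1.43, 2.12], [-1.02, 1.25], [-3.03, 1.67], [-3.05, -0], [-3.03, 3.03]. Speed limits (rad/s): [2.39, 2.39, 3.01, 3.14, 3.14, 3.14].

## Interface

Orientations are given as [roll, pitch, yaw] about the fixed x, y, z axes, in that order (R = Rz(yaw) Ry(pitch) Rx(roll)).
In Python, from station import arm, grab_frame, camera_params, spot_in gives the robot as it stands.
- The arm moves only by the shell command python3 -m jog 'ROWS' [FORCE]. ROWS is JSON, a list that holds one entry, the list of rows, each a list of 7 numbers: the shift along the tool's x, y, z in mm, then the turn, a rotation vector about the tool's x, y, z in rad, then the finger opening in mm, from 0 to 87.6. In form: [[[x, y, z, wx, wy, wz, fingers], ...]]. A call has 1 to 20 rows; each row is the pose to reach, as a shift and turn from the pose commanded when the call began, along the tool's axes at that moment; what a row does not reach only later rows make up. A row lasts 1/8 s, in which the tool goes at most 62.5 mm and 10.7 degrees, less where a joint would pass 70% of its speed; a pose out of reach is approached as far as the arm can. A call with a gripper value outside its range is refused whole. The fingers move at their own pace and stop on an object; FORCE is the grip in N (left out, the last holds). Time passes only in rows, so rows that repeat a pose let the fingers close. It gives the time, the measured TCP pose, the force, the opening and the grip force at its end, in the units of the state.
- arm.get_state(): the state, without advancing time (a new reading comes with each control period).
- grab_frame(name): name is "scene" or "top" or "wrist"; returns (picture, depth): 384x512x3 uint8, blue, green, red; 384x512 float32, m along the optical axis (not along the pixel's ray), 0 where there is no reading.
- camera_params(name): a dict with "mtx" (3x3 intrinsics, pixels), "k1" (the pictures are not rectified: a ray, as slopes to the right and down, at radius r is drawn at 1 + k1 r^2 times it, then the intrinsics apply), "R" (3x3) and "t" (3): a world point X has camera coordinates R X + t. Camera axes: x right, y down, z forward; pixel columns grow to the right and rows downward; lengths in m; the calibration is good to about 2 mm. A picture is of the moment at which its call begins: read the wrist's pose just before it. camera_params takes no time and is no camera call; for the wrist camera it gives the pose at the moment of the call.
- arm.job_done(): hands the job in; it is judged then, once.
Trained networks look in the newest picture that a camera, given by its name, has taken for a name from the list of things; names that differ only in an ending like _2 or _b are one class to them, and where a whole thing is asked for, a point or a joint stands for the part that bears it (a point fixed in the world has none). Each returns a list of dicts, best first, with "confidence" (0 to 1); they miss things now and then, are a little off and sometimes report something else, mostly with a low value. They report only what shows in the picture. A call takes as long as a camera call. They do not tell look-alikes from the thing itself.
- spot_in(query, camera): "uv" ([column, row] in pixels, amid what is visible of it).
The state is a dict: "t": time; "q": joint angles; "qd": joint speeds; "joint_efforts": joint torques, N m; "eef_pos": TCP position; "ee_rot": TCP orientation; "force": force on the tool from outside, world axes, zero at the start; "moment": the same for the moment, N m; "width": finger opening in m; "gripper_force": force on a finger pad.
Only numpy, scipy, OpenCV 4.12 (cv2) and the standard library are available. Lean on these libraries where they do the work, as an engineer would, in place of code of your own. Each camera call takes 0.05 s, during which the arm holds its last target. There are 200 camera calls.

## Working session

There is one attempt and no reset: what is moved stays moved. The work goes in short steps, Python scripts to look and compute and a shell command to move; the robot and the scene stay as the last step left them, time stands still between calls to the robot, and variables do not carry over. Pictures are saved under pics/ and viewed, at most 10 in all, crops included, and the job is handed in when it is done.

```bash
ls; mkdir -p pics
cat > h.py <<'E'
import numpy as np, cv2
from station import arm, grab_frame, camera_params, spot_in
def unproj(P,uv,d):
    K=P["mtx"];K=np.array(K);x=(uv[0]-K[0,2])/K[0,0];y=(uv[1]-K[1,2])/K[1,1]
    rd=np.hypot(x,y);r=rd
    for _ in range(20): r=rd/(1+P["k1"]*r*r)
    s=r/rd if rd>0 else 1
    c=np.array([x*s,y*s,1])*d
    return np.array(P["R"]).T@(c-np.array(P["t"]))
def cloud(P,D):
    K=np.array(P["mtx"]);v,u=np.mgrid[:D.shape[0],:D.shape[1]]
    x=(u-K[0,2])/K[0,0];y=(v-K[1,2])/K[1,1];rd=np.hypot(x,y);r=rd.copy()
    for _ in range(20): r=rd/(1+P["k1"]*r*r)
    s=np.where(rd>0,r/np.maximum(rd,1e-9),1)
    C=np.stack([x*s*D,y*s*D,D],-1)
    return (C-np.array(P["t"]))@np.array(P["R"])
E
python3 - <<'E'
from h import *
np.set_printoptions(precision=3,suppress=True)
ims=[]
for n in("scene","top"):
    P=camera_params(n);I,D=grab_frame(n);W=cloud(P,D)
    np.savez(f"{n}.npz",I=I,D=D,W=W)
    for q in("cupboard","door","wedge","thin_wedge"):
        for r in spot_in(q,n)[:4]:
            u,v=map(int,np.round(r["uv"]));print(n,q,r["confidence"],u,v,W[v,u])
    cv2.imwrite(f"pics/{n}0.png",I)
print(arm.get_state())
E
```

```text
pics
scene cupboard 0.85 214 181 [0.595 0.133 0.179]
scene door 0.97 242 188 [0.563 0.043 0.106]
scene door 0.22 222 303 [0.46  0.337 0.008]
scene wedge 0.65 323 163 [ 0.43  -0.303  0.025]
scene wedge 0.47 283 176 [ 0.525 -0.173  0.021]
scene thin_wedge 0.68 222 304 [0.46  0.337 0.003]
top cupboard 0.65 254 127 [0.659 0.038 0.201]
top door 0.78 256 177 [0.557 0.034 0.169]
top wedge 0.85 350 188 [ 0.546 -0.202  0.019]
top thin_wedge 0.76 143 220 [0.468 0.328 0.007]
{'t': 0.5, 'q': array([-1.051,  0.359,  0.012, -0.   , -1.224, -0.288]), 'qd': array([ 0.   , -0.001,  0.002, -0.   , -0.001,  0.001]), 'joint_efforts': array([  0.001, -58.18 ,  29.307,   6.997,   0.012,  -0.   ]), 'eef_pos': array([ 0.155, -0.657,  0.227]), 'ee_rot': array([ 3.142,  0.   , -2.91 ]), 'force': array([ 0.162, -0.414, -0.308]), 'moment': array([-0.007, -0.017, -0.014]), 'gripper_force': 0.0, 'width': 0.08762979488979299}
```

View pics/scene0.png

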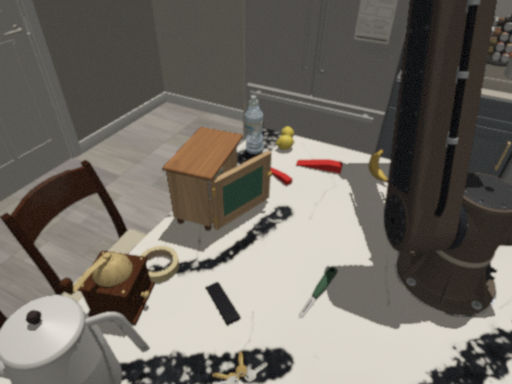

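View pics/top0.png

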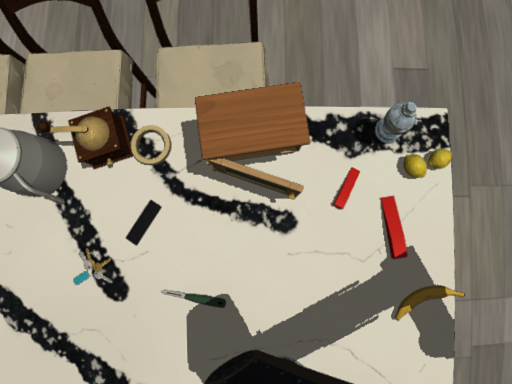

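The scene and top pictures show the cupboard with its door ajar and free end to the right (top view: 300,190). There are two red wedges, a small one at top (347,188) and a bigger one at (394,226), and the black wedge is at (143,222). Next I measure both red wedges and the cupboard.

Run:
```python
from h import *
np.set_printoptions(precision=4,suppress=True)
for n in("top","scene"):
    z=np.load(n+".npz");I=z["I"].astype(int);W=z["W"];D=z["D"]
    m=((I[...,2]>120)&(I[...,1]<70)&(I[...,0]<70)&(D>0)).astype(np.uint8)
    k,L,S,C=cv2.connectedComponentsWithStats(m)
    for i in range(1,k):
        if S[i,4]<60: continue
        p=W[L==i];c=p.mean(0);(rc,wh,a)=cv2.minAreaRect((p[:,:2]*1000).astype(np.float32))
        print(n,S[i],c,"rect",rc,wh,a,"z",np.percentile(p[:,2],[2,98]))
        w,V=np.linalg.eigh(np.cov(p[:,:2].T));d=V[:,1];s=(p[:,:2]-c[:2])@d
        print(" dir",d,[(round(q,3),round(float(np.median(p[abs(s-q)<.006,2])),4)) for q in np.linspace(s.min()+.006,s.max()-.006,9)])
z=np.load("top.npz");W=z["W"];D=z["D"]
m=(D>0)&(W[...,2]>.19)&(W[...,2]<.215)&(abs(W[...,1])<.3)&(W[...,0]>.45)
p=W[m];r=cv2.minAreaRect((p[:,:2]*1000).astype(np.float32));print("top",r,cv2.boxPoints(r),np.median(p[:,2]))
m=(D>0)&(W[...,2]>.16)&(W[...,2]<.188)&(abs(W[...,1])<.3)&(W[...,0]>.4)
p=W[m];r=cv2.minAreaRect((p[:,:2]*1000).astype(np.float32));print("door",r,cv2.boxPoints(r),np.median(p[:,2]))
z=np.load("scene.npz");W=z["W"];I=z["I"].astype(int)
m=(I[...,1]>I[...,2]+15)&(W[...,2]>.03)&(W[...,0]>.48)&(W[...,1]<.2)&(W[...,1]>-.2)
p=W[m];print("green",len(p),p.mean(0),np.linalg.svd(p-p.mean(0),full_matrices=False)[2][2])
```

```text
top [335 168  24  41 376] [ 0.5475 -0.194   0.015 ] rect (548.6740112304688, -194.56097412109375) (23.787317276000977, 110.70631408691406) 62.528987884521484 z [0.0025 0.0238]
 dir [-0.8879  0.46  ] [(np.float64(-0.051), 0.0046), (np.float64(-0.038), 0.0075), (np.float64(-0.026), 0.0102), (np.float64(-0.014), 0.0135), (np.float64(-0.001), 0.0165), (np.float64(0.011), 0.019), (np.float64(0.023), 0.0208), (np.float64(0.036), 0.0206), (np.float64(0.048), 0.0208)]
top [381 196  26  61 749] [ 0.4501 -0.3124  0.0206] rect (449.68267822265625, -312.66839599609375) (151.45126342773438, 35.99809265136719) 9.56163501739502 z [0.004  0.0324]
 dir [-0.9881 -0.1537] [(np.float64(-0.069), 0.0055), (np.float64(-0.052), 0.0095), (np.float64(-0.034), 0.0141), (np.float64(-0.017), 0.0186), (np.float64(0.001), 0.0223), (np.float64(0.018), 0.0262), (np.float64(0.035), 0.0297), (np.float64(0.053), 0.0296), (np.float64(0.07), 0.0303)]
scene [297 161  44   7 200] [ 0.4445 -0.3046  0.0196] rect (446.9018859863281, -305.512451171875) (148.8651580810547, 33.13713836669922) 10.622764587402344 z [0.0039 0.0301]
[... 575 characters left out ...]
4), (np.float64(-0.004), 0.017), (np.float64(0.013), 0.0203), (np.float64(0.029), 0.0199), (np.float64(0.046), 0.0189), (np.float64(0.062), nan), (np.float64(0.079), nan)]
top ((690.8218383789062, -69.50736999511719), (141.22264099121094, 460.7757263183594), 7.426408290863037) [[ 591.0245  149.8212]
 [ 650.5811 -307.0894]
 [ 790.6191 -288.836 ]
 [ 731.0626  168.0746]] 0.20211909361183317
door ((599.2144165039062, -94.52769470214844), (128.28057861328125, 461.22918701171875), 16.590953826904297) [[ 471.8954  108.1714]
 [ 603.5934 -333.8557]
 [ 726.5334 -297.2268]
 [ 594.8354  144.8003]] 0.17917698398144788
green 972 [0.5632 0.0412 0.0969] [ 0.9439 -0.3303  0.0038]
  return _methods._mean(a, axis=axis, dtype=dtype,
  ret = ret.dtype.type(ret / rcount)
```

Run:
```python
from h import *
np.set_printoptions(precision=4,suppress=True)
z=np.load("top.npz");W=z["W"];D=z["D"];I=z["I"]
for a,b in((.192,.215),(.16,.188)):
    m=((D>0)&(W[...,2]>a)&(W[...,2]<b)&(abs(W[...,1])<.3)&(W[...,0]>.45)).astype(np.uint8)
    k,L,S,C=cv2.connectedComponentsWithStats(m)
    for i in range(1,k):
        if S[i,4]<80: continue
        p=W[L==i];r=cv2.minAreaRect((p[:,:2]*1000).astype(np.float32));print(S[i],r,cv2.boxPoints(r).round(),np.median(p[:,2]))
        w,V=np.linalg.eigh(np.cov(p[:,:2].T));print(p.mean(0),V[:,1])
z=np.load("scene.npz");W=z["W"];p=W[(W[...,2]>.19)&(W[...,2]<.21)&(W[...,0]>.45)&(W[...,1]>-.18)&(W[...,1]<.3)]
r=cv2.minAreaRect((p[:,:2]*1000).astype(np.float32));print("scene",cv2.boxPoints(r).round(),r)
```

```text
[ 195   82  116   78 6915] ((676.7734985351562, 43.12488555908203), (141.4249267578125, 233.60488891601562), 8.259915351867676) [[590. 149.]
 [624. -83.]
 [764. -62.]
 [730. 169.]] 0.20212077988684862
[0.6739 0.0428 0.2021] [-0.1391  0.9903]
[401 102  11  15  99] ((701.3515014648438, -291.3904724121094), (30.4808406829834, 15.645825386047363), 2.725904703140259) [[ 686. -284.]
 [ 687. -300.]
 [ 717. -298.]
 [ 716. -283.]] 0.20118245909721666
[ 0.6988 -0.2913  0.2023] [-0.9796 -0.2007]
[393 103  15  22 164] ((700.8831176757812, -287.288818359375), (49.89161682128906, 23.45236587524414), 2.6220712661743164) [[ 675. -277.]
 [ 676. -300.]
 [ 726. -298.]
 [ 725. -274.]] 0.1685502239759601
[ 0.6957 -0.2873  0.1701] [-0.9845 -0.1756]
[206 158  98  35 764] ((564.8502807617188, 37.8817138671875), (219.04440307617188, 18.192928314208984), 71.75740051269531) [[522. -63.]
 [539. -69.]
 [608. 139.]
 [590. 145.]] 0.17947905352224264
[0.5624 0.0333 0.1783] [0.3227 0.9465]
scene [[589. 153.]
 [623. -81.]
 [761. -61.]
 [728. 173.]] ((675.11865234375, 46.030006408691406), (140.03128051757812, 237.21279907226562), 8.172157287597656)
```

```bash
cat >> h.py <<'E'
from scipy.spatial.transform import Rotation as Ro
O=np.array([.607,.035,0]);YC=.142
EX=np.array([np.cos(YC),np.sin(YC),0]);EY=np.array([-np.sin(YC),np.cos(YC),0])
def cup(x,y,z): return O+x*EX+y*EY+[0,0,z]
def rel(pos,yaw=YC-np.pi):
    s=arm.get_state();R=Ro.from_euler("xyz",s["ee_rot"]);T=Ro.from_euler("xyz",[np.pi,0,yaw])
    print("shift mm",np.round(R.inv().apply(pos-s["eef_pos"])*1000,1),"turn",np.round((R.inv()*T).as_rotvec(),3),"target",np.round(pos,3),s["t"])
E
python3 - <<'E'
from h import *
rel(cup(-.125,-.06,.227));rel(cup(-.125,-.06,.15))
E
```

```text
shift mm [-4.689e+02  5.210e+02 -5.000e-01] turn [0.   0.   0.09] target [ 0.492 -0.042  0.227] 0.5
shift mm [-468.9  521.    76.5] turn [0.   0.   0.09] target [ 0.492 -0.042  0.15 ] 0.5
```

```bash
python3 -m jog '[[[-469,521,-10,0,0,0.09,0],[-469,521,-10,0,0,0.09,0],[-469,521,-10,0,0,0.09,0],[-469,521,-10,0,0,0.09,0],[-469,521,-10,0,0,0.09,0],[-469,521,-10,0,0,0.09,0],[-469,521,-10,0,0,0.09,0],[-469,521,-10,0,0,0.09,0],[-469,521,-10,0,0,0.09,0],[-469,521,-10,0,0,0.09,0],[-469,521,-10,0,0,0.09,0],[-469,521,-10,0,0,0.09,0],[-469,521,-10,0,0,0.09,0],[-469,521,-10,0,0,0.09,0],[-469,521,76,0,0,0.09,0],[-469,521,76,0,0,0.09,0],[-469,521,76,0,0,0.09,0]]]' 20
python3 -c "
from h import *
rel(cup(-.013,-.06,.15));print(arm.get_state()['q'])"
```

```text
t: 2.62
eef_pos: [0.4902, -0.0436, 0.1493]
ee_rot: [-3.141, -0.004, -3.002]
force: [0.4, 0.7, 0.1]
width: 0.0005
gripper_force: 0.0
shift mm [-113.8    1.6   -1.1] turn [-0.    -0.004 -0.002] target [ 0.603 -0.026  0.15 ] 2.625
[ 3.11442043e-01  1.27337774e-01 -4.89470866e-01 -1.84599298e-04
 -9.57514374e-01 -1.74227324e+00]
```

```bash
python3 -m jog '[[[-15,2,0,0,0,0,0],[-30,2,0,0,0,0,0],[-45,2,0,0,0,0,0],[-58,2,0,0,0,0,0],[-70,2,0,0,0,0,0],[-80,2,0,0,0,0,0],[-88,2,0,0,0,0,0],[-94,2,0,0,0,0,0],[-98,2,0,0,0,0,0],[-102,2,0,0,0,0,0],[-105,2,0,0,0,0,0],[-107,2,0,0,0,0,0]]]'
python3 -c "
from h import *
P=camera_params('scene');I,D=grab_frame('scene');W=cloud(P,D);I=I.astype(int)
m=(I[...,1]>I[...,2]+15)&(W[...,2]>.03)&(W[...,0]>.48)&(W[...,1]<.2)&(W[...,1]>-.2)&(D>0)
p=W[m];n=np.linalg.svd(p-p.mean(0),full_matrices=False)[2][2];print(len(p),p.mean(0),n,np.arctan2(n[1],n[0]))
cv2.imwrite('pics/scene1.png',I)"
```

```text
t: 4.12
eef_pos: [0.5976, -0.025, 0.1506]
ee_rot: [3.142, 0.0, -3.0]
force: [-1.3, -0.2, 0.1]
width: 0.0003
gripper_force: 0.2
435 [0.60960135 0.03828827 0.095612  ] [-0.9944213  -0.10544132 -0.00289798] -3.035954523054492[ WARN:0@0.944] global loadsave.cpp:1063 imwrite_ Unsupported depth image for selected encoder is fallbacked to CV_8U.
```

View pics/scene1.png

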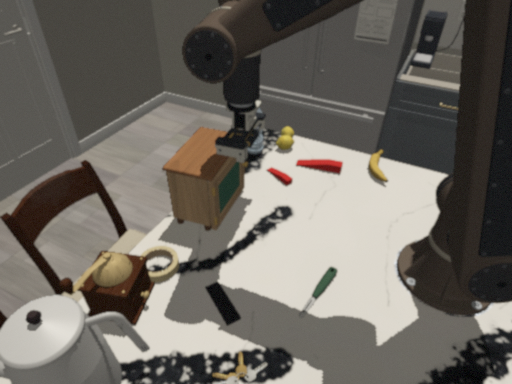

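The picture shows the door almost shut (215,190), with about 0.04 rad left. I push a few mm further and watch the force.

```bash
python3 -m jog '[[[-2,0,0,0,0,0,0],[-4,0,0,0,0,0,0],[-6,0,0,0,0,0,0],[-7,0,0,0,0,0,0],[-7,0,0,0,0,0,0]]]'
```

```text
t: 4.8
eef_pos: [0.6027, -0.0243, 0.1505]
ee_rot: [3.142, -0.003, -3.0]
force: [-7.6, -0.5, 5.6]
width: 0.0005
gripper_force: 3.7
```

```bash
python3 -c "
from h import *
w=np.array([.4005,-.320,.14]);rel(w,.155-np.pi)"
```

```text
shift mm [ 241.8 -264.2   11.2] turn [ 0.    -0.003 -0.014] target [ 0.4  -0.32  0.14] 4.8
```

```bash
python3 -m jog '[[[30,0,0,0,0,0,0],[80,0,0,0,0,0,40],[200,-100,0,0,0,-0.01,70],[242,-264,0,0,0,-0.01,70],[242,-264,0,0,0,-0.01,70],[242,-264,0,0,0,-0.01,70],[242,-264,0,0,0,-0.01,70],[242,-264,0,0,0,-0.01,70],[242,-264,0,0,0,-0.01,70]]]'
python3 - <<'E'
from h import *
np.set_printoptions(precision=4,suppress=True)
for n in("wrist","top","scene"):
    P=camera_params(n);I,D=grab_frame(n);W=cloud(P,D);cv2.imwrite(f"pics/{n}2.png",I);I=I.astype(int)
    m=((I[...,2]>90)&(I[...,1]<60)&(I[...,0]<60)&(D>0)).astype(np.uint8)
    k,L,S,C=cv2.connectedComponentsWithStats(m)
    for i in range(1,k):
        if S[i,4]<60: continue
        p=W[L==i];r=cv2.minAreaRect((p[:,:2]*1000).astype(np.float32))
        print(n,S[i],r,"z",np.percentile(p[:,2],[2,98]))
        a=p[:,:2]@EX[:2]; q=p[(p[:,2]>.024)]
        if len(q)>30: print("  block",q.mean(0),cv2.minAreaRect((q[:,:2]*1000).astype(np.float32)))
    if n=="scene":
        m=(I[...,1]>I[...,2]+15)&(W[...,2]>.03)&(W[...,0]>.48)&(W[...,1]<.2)&(W[...,1]>-.2)&(D>0)
        p=W[m];v=np.linalg.svd(p-p.mean(0),full_matrices=False)[2][2];print(len(p),p.mean(0),np.arctan(v[1]/v[0]))
print(arm.get_state()["eef_pos"])
E
```

```text
t: 5.92
eef_pos: [0.402, -0.3199, 0.1505]
ee_rot: [3.142, 0.0, -2.991]
force: [0.3, 0.3, 0.3]
width: 0.0693
gripper_force: 0.0
wrist [236 149  40  10 335] ((368.9704895019531, -325.51226806640625), (6.89426326751709, 33.93070983886719), 8.883783340454102) z [0.0209 0.0308]
  block [ 0.3685 -0.3255  0.0286] ((368.92510986328125, -325.52459716796875), (6.876224040985107, 33.91926956176758), 8.587417602539062)
wrist [ 239  235   36   37 1235] ((430.16351318359375, -315.2942199707031), (122.69908905029297, 35.48694610595703), 9.45271110534668) z [0.0111 0.2278]
  block [ 0.3701 -0.3251  0.2281] ((370.16265869140625, -325.0498046875), (1.0351200103759766, 9.150688171386719), 8.778393745422363)
wrist [333 321  18  10 122] ((459.65411376953125, -249.81710815429688), (199.47463989257812, 17.35987091064453), 28.244647979736328) z [0.0102 0.242 ]
scene [298 161  43  12 340] ((445.08709716796875, -304.06231689453125), (146.1201629638672, 34.841087341308594), 9.800552368164062) z [0.0035 0.0299]
  block [ 0.4023 -0.3105  0.0274] ((407.8915710449219, -310.4416809082031), (68.81548309326172, 32.39551544189453), 14.276955604553223)
scene [269 169  22  16 122] ((544.8817138671875, -184.80963134765625), (20.21528434753418, 103.53115844726562), 62.746952056884766) z [0.0037 0.0216]
395 [0.6128 0.0374 0.0975] 0.13414545676320053
[ 0.4028 -0.3186  0.1507]
```

View pics/wrist2.png

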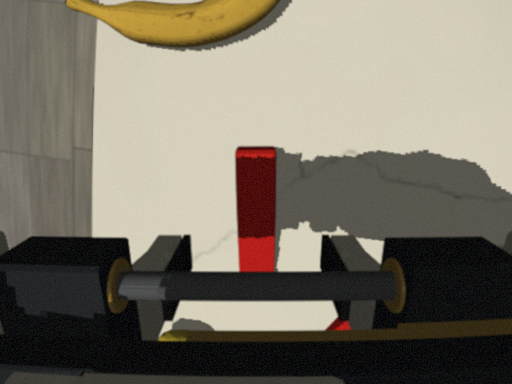

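The wrist picture shows the tall wedge lying between the fingers with its centre line at column 257 and its back end at row 149. It needs about 6 mm toward the back end, then I lower and grip.

```bash
python3 -m jog '[[[6,0,50,0,0,0,70],[6,0,100,0,0,0,70],[6,0,130,0,0,0,70],[6,0,146,0,0,0,70],[6,0,146,0,0,0,70],[6,0,146,0,0,0,30],[6,0,146,0,0,0,30],[6,0,146,0,0,0,30],[6,0,146,0,0,0,30],[6,0,146,0,0,0,30]]]' 35
python3 -c "
from h import *
rel(cup(-.20,0,.034));rel(cup(-.105,0,.006));rel(cup(-.083,0,.006))"
```

```text
t: 7.32
eef_pos: [0.3964, -0.3206, 0.005]
ee_rot: [-3.141, 0.001, -2.99]
force: [-1.1, 0.9, 6.4]
width: 0.0362
gripper_force: 35.0
shift mm [-62.  321.6 -29.1] turn [-0.     0.001  0.01 ] target [0.409 0.007 0.034] 7.325
shift mm [-157.   320.7   -1. ] turn [-0.     0.001  0.01 ] target [0.503 0.02  0.006] 7.325
shift mm [-179.   320.5   -1. ] turn [-0.     0.001  0.01 ] target [0.525 0.023 0.006] 7.325
```

```bash
python3 -m jog '[[[0,0,-15,0,0,0,30],[0,0,-35,0,0,0,30],[-10,50,-45,0,0,0,30],[-77,321,-45,0,0,0.01,30],[-77,321,-45,0,0,0.01,30],[-77,321,-45,0,0,0.01,30],[-77,321,-45,0,0,0.01,30],[-77,321,-45,0,0,0.01,30],[-77,321,-45,0,0,0.01,30],[-77,321,-20,0,0,0.01,30],[-77,321,-20,0,0,0.01,30],[-77,321,-20,0,0,0.01,30]]]' 35
python3 - <<'E'
from h import *
np.set_printoptions(precision=4,suppress=True)
I0,_=grab_frame("scene");It,_=grab_frame("top")
cv2.imwrite("pics/both3.png",np.vstack([cv2.resize(I0[130:260,140:330],None,fx=2.3,fy=2.3),cv2.resize(It[90:220,170:360],None,fx=2.3,fy=2.3)])[:600])
for n in("scene","top"):
    P=camera_params(n);I,D=grab_frame(n);W=cloud(P,D);I=I.astype(int)
    m=((I[...,2]>80)&(I[...,1]<60)&(I[...,0]<60)&(D>0)&(abs(W[...,1]-.02)<.1)).astype(np.uint8)
    p=W[m>0]; 
    if len(p)<10: print(n,len(p));continue
    q=p-O; c=np.c_[q@EX,q@EY,q[:,2]]
    print(n,len(p),"cup coords lo/hi",np.percentile(c,[1,50,99],axis=0))
rel(cup(-.13,0,.006));print(arm.get_state())
E
```

```text
t: 8.82
eef_pos: [0.4239, 0.0079, 0.0252]
ee_rot: [-3.141, -0.0, -3.0]
force: [0.1, 0.4, -1.4]
width: 0.0358
gripper_force: 35.0
scene 190 cup coords lo/hi [[-0.2127 -0.01    0.0212]
 [-0.0976  0.0126  0.0312]
 [-0.0528  0.0939  0.1925]]
top 349 cup coords lo/hi [[-0.1365 -0.0668  0.0212]
 [-0.0865 -0.0001  0.0327]
 [ 0.0008  0.0488  0.4625]]
shift mm [-54.7   0.5  19.3] turn [ 0.     0.001 -0.001] target [0.478 0.017 0.006] 9.025
{'t': 9.025, 'q': array([ 0.4889,  0.2006, -0.7798,  0.0001, -0.5893, -1.9184]), 'qd': array([ 0.0029,  0.0033, -0.0013, -0.0016,  0.0029, -0.0024]), 'joint_efforts': array([ -0.0366, -34.1292,  17.6454,   4.2607,  -0.1045,   0.0029]), 'eef_pos': array([0.4242, 0.0084, 0.0252]), 'ee_rot': array([ 3.1413,  0.0011, -3.0002]), 'force': array([-0.0262,  0.8016, -1.6191]), 'moment': array([-0.0197,  0.0135,  0.0585]), 'gripper_force': 34.99924063682556, 'width': 0.036033922498342114}
```

View pics/both3.png

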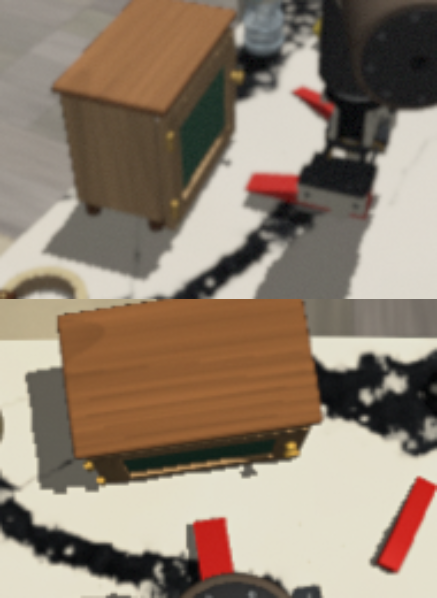

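The picture shows the door shut and the wedge held level in line with the cupboard, its thin end about 53 mm before the door. I lower it and slide in, stopping before contact.

```bash
python3 -m jog '[[[0,0,10,0,0,0,30],[0,0,20,0,0,0,30],[0,0,20,0,0,0,30],[-25,0,20,0,0,0,30],[-50,0,20,0,0,0,30],[-65,0,20,0,0,0,30],[-75,0,20,0,0,0,30],[-80,0,20,0,0,0,30],[-80,0,20,0,0,0,30]]]' 35; python3 -m jog '[[[-3,0,0,0,0,0,30],[-5,0,0,0,0,0,30],[-7,0,0,0,0,0,30],[-9,0,0,0,0,0,30],[-9,0,0,0,0,0,30]]]'
```

```text
t: 10.15
eef_pos: [0.5027, 0.0197, 0.0044]
ee_rot: [-3.142, -0.0, -3.0]
force: [-0.9, -0.1, -0.7]
width: 0.0357
gripper_force: 35.0
t: 10.78
eef_pos: [0.5114, 0.0208, 0.0042]
ee_rot: [-3.141, -0.001, -3.0]
force: [-1.5, 0.0, -3.3]
width: 0.0354
gripper_force: 35.0
```

```bash
python3 -m jog '[[[-2,0,0,0,0,0,30],[-4,0,0,0,0,0,30],[-4,0,0,0,0,0,30],[-4,0,0,0,0,0,30]]]';python3 -m jog '[[[-2,0,0,0,0,0,30],[-4,0,0,0,0,0,30],[-4,0,0,0,0,0,30],[-4,0,0,0,0,0,30]]]'; python3 -m jog '[[[-2,0,0,0,0,0,30],[-4,0,0,0,0,0,30],[-4,0,0,0,0,0,30],[-4,0,0,0,0,0,30]]]'
```

```text
t: 11.28
eef_pos: [0.5153, 0.0214, 0.0043]
ee_rot: [-3.141, -0.001, -3.0]
force: [-3.2, -0.4, -5.1]
width: 0.0359
gripper_force: 35.0
t: 11.78
eef_pos: [0.52, 0.0222, 0.0046]
ee_rot: [3.142, 0.0, -3.0]
force: [-3.5, -1.2, -4.8]
width: 0.0358
gripper_force: 35.0
t: 12.28
eef_pos: [0.5239, 0.0228, 0.0046]
ee_rot: [3.142, 0.0, -3.0]
force: [-2.3, -0.5, -5.9]
width: 0.0358
gripper_force: 35.0
```

```bash
python3 -m jog '[[[-2,0,0,0,0,0,30],[-4,0,0,0,0,0,30],[-4,0,0,0,0,0,30],[-4,0,0,0,0,0,45],[-4,0,0,0,0,0,60],[-4,0,0,0,0,0,60],[-4,0,0,0,0,0,60],[-4,0,0,0,0,0,60],[-4,0,0,0,0,0,60]]]'; python3 -m jog '[[[0,0,-20,0,0,0,60],[0,0,-50,0,0,0,60],[30,0,-100,0,0,0,60],[120,0,-150,0,0,0,60],[120,-200,-150,0,0,0,60],[120,-250,-150,0,0,0,60],[120,-250,-150,0,0,0,60],[120,-250,-150,0,0,0,60],[120,-250,-150,0,0,0,60]]]'
python3 - <<'E'
from h import *
np.set_printoptions(precision=4,suppress=True)
old=cv2.imread("pics/scene2.png");fr=[]
for n in("scene","top"):
    P=camera_params(n);I,D=grab_frame(n);W=cloud(P,D);fr.append(I);I=I.astype(int)
    m=((I[...,2]>80)&(I[...,1]<60)&(I[...,0]<60)&(D>0)&(abs(W[...,1]-.02)<.06)&(W[...,2]<.06))
    q=W[m]-O; c=np.c_[q@EX,q@EY,q[:,2]];print(n,len(q),np.percentile(c,[1,50,99],axis=0))
    b=c[c[:,2]>.025];print("  block",cv2.minAreaRect((b[:,:2]*1000).astype(np.float32)),np.percentile(b[:,2],[5,95]))
I=fr[0]
g=lambda a:((a[...,1].astype(int)>a[...,2].astype(int)+15)[150:230,200:255])
print("green centroid old/new",[np.argwhere(g(a)).mean(0) for a in(old,I)],[g(a).sum() for a in(old,I)])
a=np.float32(cv2.cvtColor(old,6)[155:210,205:245]);b=np.float32(cv2.cvtColor(I,6)[155:210,205:245])
print("phase",cv2.phaseCorrelate(a,b,cv2.createHanningWindow(a.shape[::-1],cv2.CV_32F)))
def px(X):
    P=camera_params("scene");c=np.array(P["R"])@X+P["t"];x=c[:2]/c[2];x=x*(1+P["k1"]*(x@x));K=np.array(P["mtx"]);return K[:2,:2]@x+K[:2,2]
print("px per mm lift",px(cup(0,0,.101))-px(cup(0,0,.1)))
cv2.imwrite("pics/both4.png",np.hstack([cv2.resize(x[140:240,170:290],None,fx=3.3,fy=3.3,interpolation=2) for x in(old,I)]))
E
```

```text
t: 13.4
eef_pos: [0.5278, 0.0233, 0.0046]
ee_rot: [3.142, 0.0, -3.0]
force: [-0.2, -0.8, -1.2]
width: 0.0605
gripper_force: 0.0
t: 14.52
eef_pos: [0.4437, -0.2447, 0.1545]
ee_rot: [-3.141, -0.0, -3.005]
force: [-0.8, 0.2, 0.1]
width: 0.0602
gripper_force: 0.0
scene 428 [[-0.109  -0.008   0.0032]
 [-0.0595  0.0167  0.0209]
 [ 0.0021  0.0227  0.0312]]
  block ((-52.85552978515625, 11.545543670654297), (112.58051300048828, 34.12313461303711), 8.5551176071167) [0.0258 0.0309]
top 551 [[-0.1085 -0.0165  0.0134]
 [-0.0517  0.0006  0.0276]
 [ 0.0014  0.0158  0.0337]]
  block ((-54.06105041503906, -0.9214973449707031), (33.60121154785156, 111.72710418701172), 89.31432342529297) [0.0259 0.0328]
green centroid old/new [array([34.5   , 27.6641]), array([33.981 , 27.2927])] [np.int64(396), np.int64(369)]
phase ((-0.19002925479578536, -0.833513075337553), 0.8518455589811007)
px per mm lift [-0.0105 -0.278 ]
```

View pics/both4.png

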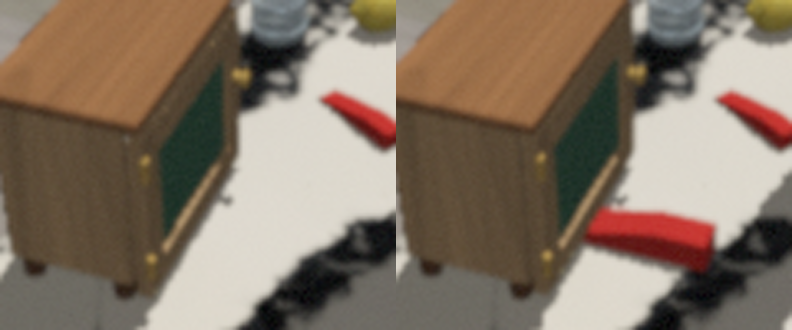

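The picture shows the wedge jammed flat under the shut door. Its back end is at about (710,245) on the right. The image shift gives about 3 mm of lift and the wedge position about 4 mm. The arm is clear.

```bash
python3 -c "
from h import *
print(arm.job_done())"
```

```text
the job is handed in; nothing more can be done
None
```

I pushed the door shut and jammed the tall red wedge flat under it, lifting it about 3–4 mm by camera measurement. The black wedge was not touched, the arm is clear, and the job is handed in; no verdict came back.

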